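# Load two handed hold-down clamps into a test fixture, turning over the mirrored one

## Task

Lay both black L-shaped hold-down clamps in the two L-shaped nests of the fixture plate, one in each (either in either), fully home and flat, and let go. One of them lies mirrored and will not fit as it is: turn that one over, standing it on edge and letting go on the way so that you can take it again from the other side; do not turn over the one that already has the right hand. Leave the stack of boards, the screwdriver and the parts tray where they are.

Things in the scene. Friction and masses are not known exactly. Their poses are not given: they have to be found in the camera images.
- clamp_a: Black plastic L, 0.22 kg, 34 mm thick, alike on both faces and like the other one. Long limb 120 x 32 mm, foot at one end 30 mm wide, 46 mm beyond the limb. Origin: middle of the long limb, half thickness. x: along the limb to the foot end (limb x -60..60, y -16..16 mm); y: the way the foot points (foot x 30..60, y 16..62); z: thickness. z up: the nests' hand; z down: mirrored.
- clamp_b: Black plastic L, 0.22 kg, 34 mm thick, alike on both faces and like the other one. Long limb 120 x 32 mm, foot at one end 30 mm wide, 46 mm beyond the limb. Origin: middle of the long limb, half thickness. x: along the limb to the foot end (limb x -60..60, y -16..16 mm); y: the way the foot points (foot x 30..60, y 16..62); z: thickness. z up: the nests' hand; z down: mirrored.
- clamp_a_foot (a point): Middle of the foot's end face, at x 45, y 62, z 0 mm of clamp_a. Lying flat, its origin and this point are 17 mm above the table. It also stands steadily on the long limb's back, foot straight up (origin then 16 mm up). Centre of mass about x 12, y 11 mm.
- clamp_b_foot (a point): Middle of the foot's end face, at x 45, y 62, z 0 mm of clamp_b. Lying flat, its origin and this point are 17 mm above the table. It also stands steadily on the long limb's back, foot straight up (origin then 16 mm up). Centre of mass about x 12, y 11 mm.
- plate: Fixed white plate 160 (x) x 240 (y) x 12 mm thick on the table; origin: centre of its underside. Two equal nests of one hand between grey ribs 8 mm high (tops 20 mm above the table): one behind the limb, one at each end, and a 90 x 43 mm key block in the L's inside corner; open at the foot's end face. 3 mm play to each rib; a clamp at home stands 26 mm above them.
- nest_1 (a point): Where a clamp's origin comes when it is fully home in nest 1: 29 mm above the table, 17 mm above the nest floor (plate's top face). Axes as the plate's: the clamp's x, y and z must then point along them (foot at the +x end, towards +y). Lies at x 0, y -75 mm of the plate.
- nest_2 (a point): Where a clamp's origin comes when it is fully home in nest 2: 29 mm above the table, 17 mm above the nest floor (plate's top face). Axes as the plate's: the clamp's x, y and z must then point along them (foot at the +x end, towards +y). Lies at x 0, y 45 mm of the plate.
- nest_1_foot (a point): Where the middle of the foot's end face comes when a clamp is home in nest 1 (45 mm in x and 62 mm in y from nest_1).
- nest_2_foot (a point): Where the middle of the foot's end face comes when a clamp is home in nest 2 (45 mm in x and 62 mm in y from nest_2).
- boards: Bystander: loose stack of three green circuit boards with black sockets, about 80 by 100 mm, 46 mm high. Origin: centre of its underside.
- driver: Bystander: screwdriver lying on the table, 180 mm long, x along its length towards the tip.
- parts_tray: Bystander: grey open plastic tray, 90 by 130 mm, 35 mm high. Origin: centre of its underside.
Things that resemble listed ones, but are neither listed nor needed, are in the scene too. What is shaped like the clamp_a but pink or purple is not meant. Leave any purple look-alike of the clamp_b alone.

How it is judged:
By the outcome, as a careful person would: the job done as asked, in the order asked, and still so for the second after the job is handed in, with the robot touching nothing.
It also fails if it takes over 72 s, if anything falls off the work surface, if the arm or the gripper's body presses on something with over 40 N, if the wrist force passes 120 N, or if a joint passes its speed limit or range.

## Robot

A 6-joint arm with a two-finger parallel gripper is mounted at the origin on the work surface. World frame = base frame: x ahead of the robot, y to its left, z up, the work surface at z = 0. Lengths are in m, angles in rad, forces in N, time in s.
With the tool pointing down it reaches from about 0.375 to 0.9 m from the base axis. Payload 3.1 kg.
Tool frame: the origin (TCP) lies on the centre line of the jaws, within the pads' length; the fingertips stand nose_length ahead of it and the grasp point (between the pads) lies 5 mm behind it (nose_length is the distance from the TCP to the fingertips, in m); z points along the fingers, y is the line along which they close (so a half turn about z gives the same grasp; the last joint's range is limited). The gripper opens to 85 mm and grips with 20 to 120 N. Pads are 22 mm wide; open, the fingers measure 114 mm over their backs; the gripper's body (76 mm by 85 mm) begins 54 mm behind the grasp point. The pads swing forward as they close: fully open they stand 13 mm farther back than shut.
Start: joints at [1.016, 0.527, 1.433, -0, 1.181, -0.178], TCP at [0.229, 0.581, 0.245] pointing down, gripper open.
Joint ranges: [-3.08, 3.08], [-0.75, 2.2], [0.22, 2.44], [-1.43, 4.57], [0, 2.65], [-2.85, 2.85]. Speed limits (rad/s): [2.79, 2.79, 3.14, 3.14, 3.14, 3.14].

## Interface

Orientations are given as a rotation vector (axis times angle).
In Python, from bench import get_state, get_image, calibration, job_done, boxes_of, nose_length gives the robot as it stands.
- The arm moves only by the tool servo_tool, never from a script. Its argument "motion" is a list of rows, each a list of 7 numbers: the gripper's target within -1 to 1 (fully open at 1, half-way at 0, shut at -1), then the shift along the world's x, y, z scaled (see below), then the turn, a rotation vector about the world's x, y, z scaled (see below). In form: [[fingers, x, y, z, rx, ry, rz], ...]. A call has 1 to 10 rows; each row is the pose to reach, as a shift and turn from the pose commanded when the call began; what a row does not reach only later rows make up. The controller multiplies each number of a shift by 0.6 m and each number of a turn by 45 degrees. A row lasts 1/10 s, in which the tool goes at most 50 mm and 8.59 degrees, less where a joint would pass 70% of its speed; a pose out of reach is approached as far as the arm can. A call with a number of a shift or a turn outside -1 to 1 is refused whole. A call with a gripper value outside its range is refused whole. The fingers move at their own pace and stop on an object; "newtons" is the grip in N (left out, the last holds). Time passes only in rows, so rows that repeat a pose let the fingers close. It gives the time, the measured TCP pose, the force, the opening and the grip force at its end, in the units of the state.
- get_state(): the state, without advancing time (a new reading comes with each control period).
- get_image(name): name is "side" or "top" or "wrist"; returns (picture, depth): 384x512x3 uint8, red, green, blue; 384x512 float32, m along the optical axis (not along the pixel's ray), 0 where there is no reading.
- calibration(name): a dict with "camera_matrix" (3x3 intrinsics, pixels), "world_from_camera" (4x4, takes a point from camera to world coordinates). Camera axes: x right, y down, z forward; pixel columns grow to the right and rows downward; lengths in m; the calibration is good to about 2 mm. A picture is of the moment at which its call begins: read the wrist's pose just before it. calibration takes no time and is no camera call; for the wrist camera it gives the pose at the moment of the call.
- job_done(): hands the job in; it is judged then, once.
Trained networks look in the newest picture that a camera, given by its name, has taken for a name from the list of things; names that differ only in an ending like _2 or _b are one class to them, and where a whole thing is asked for, a point or a joint stands for the part that bears it (a point fixed in the world has none). Each returns a list of dicts, best first, with "score" (0 to 1); they miss things now and then, are a little off and sometimes report something else, mostly with a low value. They report only what shows in the picture. A call takes as long as a camera call. They do not tell look-alikes from the thing itself.
- boxes_of(name, camera): "point" ([x, y, z] in m, in the coordinates of the camera as it stood for that picture, good to about 4 mm: the middle of the surface that is visible of it).
The state is a dict: "t": time; "joint_positions": joint angles; "qvel": joint speeds; "tau": joint torques, N m; "position": TCP position; "tool_rot": TCP orientation; "ft_force": force on the tool from outside, world axes, zero at the start; "ft_torque": the same for the moment, N m; "opening": finger opening in m; "finger_force": force on a finger pad.
Only numpy, scipy, OpenCV 4.12 (cv2) and the standard library are available. Lean on these libraries where they do the work, as an engineer would, in place of code of your own. Each camera call takes 0.05 s, during which the arm holds its last target. There are 200 camera calls.

## Working session

There is one attempt and no reset: what is moved stays moved. The work goes in short steps, Python scripts to look and compute and a tool call to move; the robot and the scene stay as the last step left them, time stands still between calls to the robot, and variables do not carry over. Pictures are saved under pics/ and viewed, at most 10 in all, crops included, and the job is handed in when it is done.

Besides the shell and the picture viewer there is one more tool, called after "Call:" as name(argument=value, ...) on one line, values as JSON. servo_tool: Moves the arm, as the interface text tells. Shifts and turns lie within -1 to 1; 1 stands for 0.6 m of shift or 45 degrees of turn. Its arguments: {"type":"object","properties":{"motion":{"type":"array","items":{"type":"array","items":{"type":"number","minimum":-1,"maximum":1}}},"newtons":{"type":"number"}},"required":["motion"]}

```bash
mkdir -p pics; ls; cat > h.py <<'E'
import numpy as np,cv2
from bench import *
def world(name,depth):
    c=calibration(name);K=np.array(c["camera_matrix"]);T=np.array(c["world_from_camera"])
    v,u=np.mgrid[:384,:512]
    P=np.stack([(u-K[0,2])/K[0,0]*depth,(v-K[1,2])/K[1,1]*depth,depth],-1)
    W=P@T[:3,:3].T+T[:3,3]; W[depth==0]=np.nan
    return W
def tow(name,p):
    T=np.array(calibration(name)["world_from_camera"]);return T[:3,:3]@np.array(p)+T[:3,3]
E
python3 - <<'E'
from h import *
im,d=get_image("top");cv2.imwrite("pics/top.png",cv2.resize(im[:,:,::-1],(800,600)))
np.savez("top.npz",im=im,d=d,W=world("top",d))
print(nose_length() if callable(nose_length) else nose_length)
for n in ["clamp_a","clamp_a_foot","plate","boards","driver","parts_tray"]:
    print(n,[(round(r["score"],2),tow("top",r["point"]).round(3).tolist()) for r in boxes_of(n,"top")])
s=get_state();print(s["position"],s["tool_rot"],s["opening"],s["t"])
E
```

```text
pics
0.014
clamp_a [(0.93, [0.351, 0.174, 0.034]), (0.9, [0.336, -0.04, 0.035]), (0.85, [0.503, 0.324, 0.029]), (0.73, [0.666, 0.425, 0.036]), (0.69, [0.576, 0.09, 0.026]), (0.61, [0.377, 0.477, 0.036])]
clamp_a_foot [(0.76, [0.501, 0.323, 0.033]), (0.6, [0.355, 0.175, 0.032])]
plate [(0.55, [0.576, -0.199, 0.013]), (0.48, [0.782, 0.261, 0.021])]
boards [(0.89, [0.783, 0.061, 0.039])]
driver [(0.59, [0.783, 0.261, 0.022])]
parts_tray [(0.89, [0.778, -0.174, 0.009])]
[0.22926084 0.58125303 0.24506258] [-5.86768116e-01 -3.08613844e+00  7.56007279e-04] 0.08556185295121746 0.35
```

View pics/top.png

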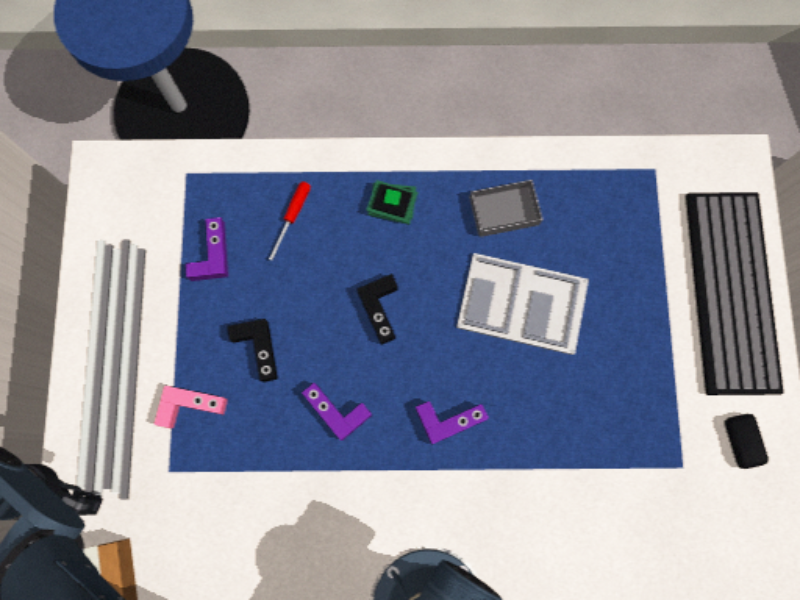

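The two black Ls are at (375,310) and (252,345). The first is mirrored: its limb runs up and its foot points right. The second has the nests' hand. The plate is at (523,303). Next I'll fit their poses.

```bash
cat >> h.py <<'E'
from scipy.optimize import minimize
def inside(q,rects,s=0.0015):
    # soft membership in union of rects (xmin,xmax,ymin,ymax)
    f=lambda t:1/(1+np.exp(-np.clip(t/s,-50,50)))
    m=0
    for a,b,c,d in rects: m=np.maximum(m,f(q[:,0]-a)*f(b-q[:,0])*f(q[:,1]-c)*f(d-q[:,1]))
    return m
def fit(pts,w,rects,x0,hand=1):
    def cost(p):
        c,s=np.cos(p[2]),np.sin(p[2]);d=pts-p[:2]
        q=np.c_[d@[c,s],hand*(d@[-s,c])]
        return -np.sum(w*inside(q,rects))
    best=None
    for da in np.radians([-20,-8,0,8,20]):
        r=minimize(cost,[x0[0],x0[1],x0[2]+da],method="Nelder-Mead",options=dict(initial_simplex=np.array(x0)+[0,0,da]+np.array([[0,0,0],[.01,0,0],[0,.01,0],[0,0,.1]]),xatol=1e-5,fatol=1e-3,maxiter=2000))
        if best is None or r.fun<best.fun:best=r
    return best.x,-best.fun
LR=[(-.06,.06,-.016,.016),(.03,.06,.015,.062)]
def fit_clamp(W,im,near,yaw,hand,zlo=.028,zhi=.042,r=.12):
    m=(W[...,2]>zlo)&(W[...,2]<zhi)&(np.hypot(W[...,0]-near[0],W[...,1]-near[1])<r)&(im.max(-1)<110)
    m=cv2.morphologyEx(m.astype(np.uint8),cv2.MORPH_CLOSE,np.ones((7,7)))>0
    g=(np.hypot(W[...,0]-near[0],W[...,1]-near[1])<r)
    pts=W[g][:,:2];w=np.where(m[g],1.,-1.)
    x,f=fit(pts,w,LR,[near[0],near[1],yaw],hand)
    return x,f/max(m.sum(),1),m.sum(),np.nanmedian(W[...,2][m])
E
python3 - <<'E'
from h import *
z=np.load("top.npz");W,im=z["W"],z["im"]
for near,yaw,h in [((.503,.324),.1,1),((.576,.09),.3,-1)]:
    print(fit_clamp(W,im,near,yaw,h))
# plate: bright white pixels
m=(im.min(-1)>140)&(W[...,0]>.44)&(W[...,0]<.7)&(W[...,1]<-.05)&(W[...,1]>-.36)&(W[...,2]>.003)&(W[...,2]<.04)
p=W[m][:,:2].astype(np.float32);r=cv2.minAreaRect(p);print(r,m.sum())
T=calibration("wrist")["world_from_camera"];print(np.array(T).round(3)); print(np.array(calibration("wrist")["camera_matrix"]).round(1))
E
```

```text
(array([0.48504461, 0.32167621, 0.19870502]), np.float64(0.8077458735759087), np.int64(554), np.float64(0.032431390276724814))
(array([0.55845392, 0.09610527, 0.41565694]), np.float64(0.8228509818539177), np.int64(526), np.float64(0.032309359890629885))
((0.5776516199111938, -0.20324772596359253), (0.2402656227350235, 0.16151370108127594), 76.10843658447266) 3225
[[ 0.366  0.891  0.267  0.161]
 [ 0.931 -0.35  -0.106  0.606]
 [-0.001  0.288 -0.958  0.374]
 [ 0.     0.     0.     1.   ]]
[[302.7   0.  257.7]
 [  0.  302.7 191.6]
 [  0.    0.    1. ]]
```

Call:
servo_tool(motion=[[1, 0.443, -0.429, -0.075, 0, 0, 0.733], [1, 0.443, -0.429, -0.075, 0, 0, 0.733], [1, 0.443, -0.429, -0.075, 0, 0, 0.733], [1, 0.443, -0.429, -0.075, 0, 0, 0.733], [1, 0.443, -0.429, -0.075, 0, 0, 0.733], [1, 0.443, -0.429, -0.075, 0, 0, 0.733], [1, 0.443, -0.429, -0.075, 0, 0, 0.733], [1, 0.443, -0.429, -0.075, 0, 0, 0.733], [1, 0.443, -0.429, -0.075, 0, 0, 0.733], [1, 0.443, -0.429, -0.075, 0, 0, 0.733]])

```text
t: 1.35
position: [0.4955, 0.3233, 0.2001]
tool_rot: [0.31, -3.125, -0.0]
ft_force: [-0.4, -0.3, -0.3]
opening: 0.0852
finger_force: 0.0
```

```bash
cat >> h.py <<'E'
from scipy.spatial.transform import Rotation as Ro
def look(name,f=None):
    get_state();im,d=get_image(name);W=world(name,d)
    if f: cv2.imwrite(f,im[:,:,::-1])
    return im,W
def tool(zdir,ydir):
    z=np.array(zdir,float);z/=np.linalg.norm(z);y=np.array(ydir,float);y-=z*(y@z);y/=np.linalg.norm(y)
    return Ro.from_matrix(np.c_[np.cross(y,z),y,z])
def cmd(pos,R):
    s=get_state();w=(R*Ro.from_rotvec(s["tool_rot"]).inv()).as_rotvec()
    print("shift",((np.array(pos)-s["position"])/.6).round(4),"turn",(np.degrees(w)/45).round(4),"pos",s["position"].round(4))
def cs(a): return np.array([np.cos(a),np.sin(a),0])
E
python3 - <<'E'
from h import *
im,W=look("wrist","pics/w1.png")
x,*r=fit_clamp(W,im,(.485,.322),.199,1);print(x,r)
u=cs(x[2]);v=cs(x[2]+np.pi/2)
cmd(np.r_[x[:2],.014]+.008*u,tool([0,0,-1],v))
print(get_state()["joint_positions"].round(2))
E
```

```text
[0.48470184 0.31677992 0.18490815] [np.float64(-0.35747126558787606), np.int64(5083), np.float64(0.034161917625271015)]
shift [-0.0035 -0.0097 -0.3104] turn [-0.0003 -0.0011 -0.0184] pos [0.4947 0.3241 0.2003]
[ 0.39  0.54  1.56  0.    1.04 -1.38]
```

View pics/w1.png

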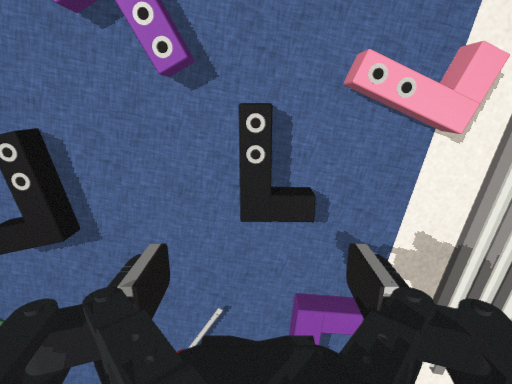

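Directly below is the black L: limb from (255,105) to (255,220), foot to (315,205). It has the right hand. The fit score is bad, so I'm checking the mask.

```bash
python3 - <<'E'
from h import *
im,W=look("wrist"); np.savez("w.npz",im=im,W=W)
near=(.485,.322)
m=(W[...,2]>.028)&(W[...,2]<.042)&(np.hypot(W[...,0]-near[0],W[...,1]-near[1])<.12)
print(m.sum(),np.nanmedian(W[m],0)); mm=m&(im.max(-1)<110);print(mm.sum(),W[mm].mean(0),np.argwhere(mm).mean(0))
for px in [(255,110),(255,215),(310,205)]: print(px,W[px[1],px[0]],im[px[1],px[0]])
print(np.nanpercentile(W[...,2],[5,50,95]))
r=cv2.minAreaRect(W[mm][:,:2].astype(np.float32));print(r)
E
```

```text
5059 [0.49730485 0.32162682 0.03412645]
4620 [0.49263903 0.32949052 0.03405855] [175.98160173 264.08181818]
(255, 110) [0.43073138 0.30736081 0.03364235] [30 30 34]
(255, 215) [0.53396111 0.32822798 0.03485501] [30 30 33]
(310, 205) [0.51227791 0.38181584 0.0334247 ] [34 35 34]
[-0.0004113   0.00129857  0.26921205]
((0.4798339009284973, 0.3395752012729645), (0.12003445625305176, 0.07771924883127213), 11.592320442199707)
```

```bash
sed -i 's/    g=(np.hypot(W\[...,0\]-near\[0\],W\[...,1\]-near\[1\])<r)/    g=(np.hypot(W[...,0]-near[0],W[...,1]-near[1])<r)\&(W[...,2]<zhi+.01)/' h.py
python3 - <<'E'
from h import *
z=np.load("w.npz");im,W=z["im"],z["W"]
x,*r=fit_clamp(W,im,(.485,.318),.2,1);print(x,r)
u=cs(x[2]);v=cs(x[2]+np.pi/2)
cmd(np.r_[x[:2],.024]+.006*u,tool([0,0,-1],v))
print(callable(nose_length))
E
```

```text
[0.48529842 0.31722212 0.19225339] [np.float64(0.857181695111787), np.int64(5076), np.float64(0.03412367510508002)]
shift [-0.0051 -0.0104 -0.2939] turn [-0.0002 -0.0009 -0.0107] pos [0.4942 0.3246 0.2004]
False
```

Call:
servo_tool(motion=[[1, -0.005, -0.01, -0.1, 0, 0, -0.01], [1, -0.005, -0.01, -0.2, 0, 0, -0.01], [1, -0.005, -0.01, -0.27, 0, 0, -0.01], [1, -0.005, -0.01, -0.294, 0, 0, -0.01], [1, -0.005, -0.01, -0.294, 0, 0, -0.01], [-1, -0.005, -0.01, -0.294, 0, 0, -0.01], [-1, -0.005, -0.01, -0.294, 0, 0, -0.01], [-1, -0.005, -0.01, -0.294, 0, 0, -0.01], [-1, -0.005, -0.01, -0.294, 0, 0, -0.01], [-1, -0.005, -0.01, -0.294, 0, 0, -0.01]], newtons=60)

```text
t: 2.45
position: [0.4935, 0.3188, 0.0262]
tool_rot: [-0.301, 3.123, 0.002]
ft_force: [-0.9, 1.5, 6.5]
opening: 0.0306
finger_force: 62.2
```

Call:
servo_tool(motion=[[-1, 0, 0, 0.08, 0, 0, 0], [-1, 0, 0, 0.16, 0, 0, 0], [-1, 0, -0.05, 0.25, 0, 0, 0], [-1, 0.244, -0.898, 0.373, 0, 0, -0.556], [-1, 0.244, -0.898, 0.373, 0, 0, -0.556], [-1, 0.244, -0.898, 0.373, 0, 0, -0.556], [-1, 0.244, -0.898, 0.373, 0, 0, -0.556], [-1, 0.244, -0.898, 0.373, 0, 0, -0.556], [-1, 0.244, -0.898, 0.373, 0, 0, -0.556], [-1, 0.244, -0.898, 0.373, 0, 0, -0.556]])

```text
t: 3.45
position: [0.5866, -0.0409, 0.219]
tool_rot: [0.384, 3.118, 0.0]
ft_force: [0.6, -0.3, -1.7]
opening: 0.0306
finger_force: 61.1
```

Call:
servo_tool(motion=[[-1, 0, 0, 0, 0, 0, 0], [-1, 0, 0, 0, 0, 0, 0]])

```text
t: 3.65
position: [0.5866, -0.0404, 0.2185]
tool_rot: [0.388, 3.117, 0.0]
ft_force: [-0.2, -0.9, -2.4]
opening: 0.0309
finger_force: 61.1
```

Call:
servo_tool(motion=[[-1, 0.09, -0.3, 0.05, 0, 0, 0], [-1, 0.09, -0.3, 0.05, 0, 0, 0], [-1, 0.09, -0.3, 0.05, 0, 0, 0], [-1, 0.09, -0.3, 0.05, 0, 0, 0], [-1, 0.09, -0.3, 0.05, 0, 0, 0], [-1, 0.09, -0.3, 0.05, 0, 0, 0]])

```text
t: 4.25
position: [0.6401, -0.2178, 0.2474]
tool_rot: [-0.383, -3.116, -0.002]
ft_force: [-0.6, 0.1, -2.5]
opening: 0.0308
finger_force: 61.1
```

```bash
python3 - <<'E'
from h import *
im,W=look("wrist","pics/w2.png"); np.savez("wp.npz",im=im,W=W)
m=(im.min(-1)>120)&(W[...,0]>.44)&(W[...,0]<.72)&(W[...,1]<-.04)&(W[...,1]>-.36)&(W[...,2]>.007)&(W[...,2]<.03)
n,l,st,_=cv2.connectedComponentsWithStats(cv2.morphologyEx(m.astype(np.uint8),cv2.MORPH_CLOSE,np.ones((5,5))))
k=1+np.argmax(st[1:,4]);r=cv2.minAreaRect(W[(l==k)&m][:,:2].astype(np.float32));print(r,st[k])
s=get_state();print(s["position"],s["tool_rot"])
hi=W[(l==k)&m];print(np.histogram(hi[:,2],bins=12))
E
```

```text
((0.5775910019874573, -0.20386731624603271), (0.24047183990478516, 0.15865467488765717), 76.15631866455078) [  148    35   219   142 24111]
[ 0.63978896 -0.21666195  0.24715724] [-3.81244831e-01 -3.11555541e+00 -3.02490622e-03]
(array([  27, 1343, 7155, 5477,  611,   44,   29,  146, 2088, 4948, 1605,
         65]), array([0.00841156, 0.00962839, 0.01084523, 0.01206207, 0.01327891,
       0.01449575, 0.01571259, 0.01692943, 0.01814627, 0.01936311,
       0.02057995, 0.02179679, 0.02301363]))
```

View pics/w2.png

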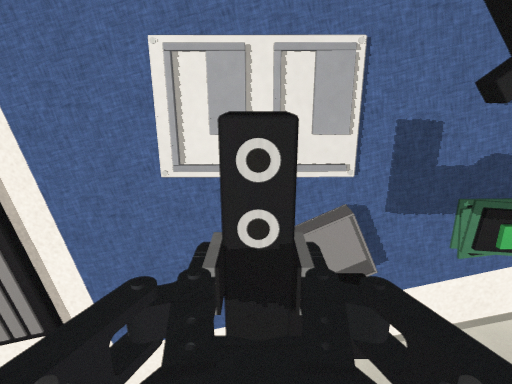

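The picture shows the plate ((148,35)–(367,178)), both nests with key blocks at (227,90) and (333,90), and the held clamp with its free limb end at row 112.

```bash
python3 - <<'E'
from h import *
z=np.load("wp.npz");im,W=z["im"],z["W"]
P=W.reshape(-1,3);a=np.radians(-13.85);c0=np.array([.5776,-.2038])
def loc(c,a): 
    d=P[:,:2]-c;return np.c_[d@[np.cos(a),np.sin(a)],d@[-np.sin(a),np.cos(a)]]
q=loc(c0,a);ok=(abs(q[:,0])<.085)&(abs(q[:,1])<.125)&(P[:,2]>.006)&(P[:,2]<.026)
pts=P[ok][:,:2];w=np.where(P[ok][:,2]<.016,1.,-1.)
R=[]
for oy in(-.075,.045): R+=[(-.063,.063,oy-.019,oy+.019),(.027,.063,oy+.018,oy+.062)]
x,f=fit(pts,w,R,[*c0,a]);print("channel",x[:2],np.degrees(x[2]),f)
for k in(0,1): 
    x,f=fit(pts,w,R[2*k:2*k+2],[*c0,a]);print("nest",k+1,x[:2],np.degrees(x[2]),f)
# held clamp
s=get_state();Rt=Ro.from_rotvec(s["tool_rot"]).as_matrix();t=(W-s["position"])@Rt
m=(abs(t[...,1])<.02)&(t[...,2]>-.02)&(t[...,2]<.004)&(im.max(-1)<250)
tt=t[m];print("tool frame",Rt.round(3).tolist(),np.percentile(tt,[.5,2,50,98,99.5],axis=0).round(4))
E
```

```text
channel [ 0.57778342 -0.20351961] -13.377430935536875 6600.393534118508
nest 1 [ 0.57762122 -0.2039646 ] -13.61984152347465 3334.984106679809
nest 2 [ 0.58168829 -0.20247348] -10.59253686993393 3314.650106305686
tool frame [[-0.97, 0.241, -0.003], [0.241, 0.97, 0.002], [0.003, 0.002, -1.0]] [[-0.0369 -0.0184 -0.0187]
 [-0.0345 -0.0172 -0.0139]
 [ 0.0217 -0.0013 -0.008 ]
 [ 0.0671  0.0162 -0.0062]
 [ 0.0682  0.0189 -0.0011]]
```

Call:
servo_tool(motion=[[-1, -0.12, -0.1, -0.08, 0, 0, 0.005], [-1, -0.12, -0.102, -0.14, 0, 0, 0.005], [-1, -0.12, -0.102, -0.22, 0, 0, 0.005], [-1, -0.12, -0.102, -0.28, 0, 0, 0.005], [-1, -0.12, -0.102, -0.304, 0, 0, 0.005], [-1, -0.12, -0.102, -0.304, 0, 0, 0.005], [-1, -0.12, -0.102, -0.304, 0, 0, 0.005]])

```text
t: 5.0
position: [0.5691, -0.2783, 0.0659]
tool_rot: [-0.374, -3.119, -0.001]
ft_force: [-0.4, -0.8, -1.3]
opening: 0.0305
finger_force: 61.0
```

```bash
python3 - <<'E'
from h import *
p=[];q=[]
for i in range(4):
    get_image("top");s=get_state();p.append(s["position"]);q.append(Ro.from_rotvec(s["tool_rot"]).as_matrix()[:2,1])
p=np.mean(p,0);y=np.mean(q,0);print(p.round(4),np.degrees(np.arctan2(y[1],y[0]))-90, ((np.array([.5677,-.2785,.038])-p)/.6).round(4))
E
```

```text
[ 0.5703 -0.2798  0.0677] -13.70460298467988 [-0.0044  0.0022 -0.0495]
```

Call:
servo_tool(motion=[[-1, -0.003, 0.001, -0.015, 0, 0, 0], [-1, -0.003, 0.001, -0.025, 0, 0, 0], [-1, -0.003, 0.001, -0.033, 0, 0, 0], [-1, -0.003, 0.001, -0.04, 0, 0, 0], [-1, -0.003, 0.001, -0.045, 0, 0, 0], [-1, -0.003, 0.001, -0.045, 0, 0, 0]])

```text
t: 5.8
position: [0.5669, -0.2795, 0.0385]
tool_rot: [-0.377, -3.119, -0.0]
ft_force: [-0.4, -0.9, -1.9]
opening: 0.0309
finger_force: 61.1
```

Call:
servo_tool(motion=[[-1, 0, 0, -0.002, 0, 0, 0], [-1, 0, 0, -0.004, 0, 0, 0], [-1, 0, 0, -0.004, 0, 0, 0]])

```text
t: 6.1
position: [0.567, -0.2796, 0.0382]
tool_rot: [0.377, 3.119, -0.001]
ft_force: [-3.0, 0.1, 10.0]
opening: 0.0307
finger_force: 62.7
```

Call:
servo_tool(motion=[[0.6, 0, 0, 0, 0, 0, 0], [0.6, 0, 0, 0, 0, 0, 0], [0.6, 0, 0, 0, 0, 0, 0], [0.6, 0, 0, 0.05, 0, 0, 0], [1, 0, 0, 0.13, 0, 0, 0], [1, 0, 0, 0.21, 0, 0, 0], [1, 0, 0, 0.29, 0, 0, 0], [1, 0.05, 0, 0.35, 0, 0, 0], [1, 0.05, 0, 0.35, 0, 0, 0], [1, 0.05, 0, 0.35, 0, 0, 0]])

```text
t: 7.1
position: [0.5975, -0.2795, 0.2468]
tool_rot: [0.376, 3.118, -0.001]
ft_force: [-0.2, -0.6, -0.8]
opening: 0.0852
finger_force: 0.0
```

```bash
python3 - <<'E'
from h import *
im,W=look("wrist","pics/w3.png")
x,*r=fit_clamp(W,im,(.56,-.277),-.239,1,zlo=.04,zhi=.052);print(x,np.degrees(x[2]),r)
s=get_state();print(s["position"],s["tool_rot"])
E
```

```text
[ 0.55727662 -0.27889498 -0.24212301] -13.8726267977986 [np.float64(0.8721213398161244), np.int64(4372), np.float64(0.04434367828793989)]
[ 0.59610622 -0.2788592   0.24500122] [-3.76494650e-01 -3.11658343e+00 -1.59372879e-03]
```

View pics/w3.png

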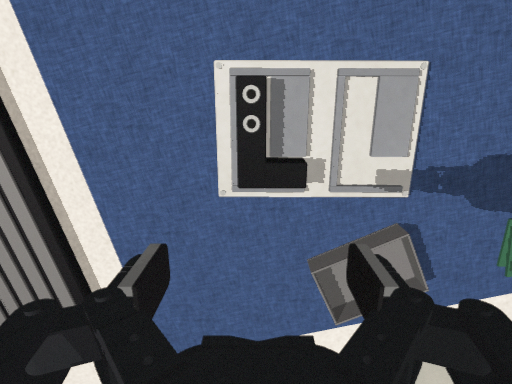

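Clamp 1 sits in nest 1: limb from (250,75) to (250,188), foot at (305,172), level at z ≈ 0.045. Now to the mirrored clamp.

Call:
servo_tool(motion=[[1, 0, 0.567, -0.01, 0, 0, -1], [1, 0, 0.567, -0.01, 0, 0, -1], [1, 0, 0.567, -0.01, 0, 0, -1], [1, 0, 0.567, -0.01, 0, 0, -1], [1, 0, 0.567, -0.01, 0, 0, -1], [1, 0, 0.567, -0.01, 0, 0, -1], [1, 0, 0.567, -0.01, 0, 0, -1], [1, 0, 0.567, -0.01, 0, 0, -1], [1, 0, 0.567, -0.01, 0, 0, -1]])

```text
t: 8.05
position: [0.5951, 0.0617, 0.2379]
tool_rot: [-1.536, -2.735, 0.004]
ft_force: [0.5, -0.9, 0.5]
opening: 0.085
finger_force: 0.0
```

```bash
python3 - <<'E'
from h import *
im,W=look("wrist","pics/w4.png")
x,*r=fit_clamp(W,im,(.558,.093),.415,-1);print(x,np.degrees(x[2]),r)
s=get_state();print(s["position"],s["tool_rot"],s["joint_positions"].round(2))
u=cs(x[2]);v=cs(x[2]-np.pi/2);up=np.array([0,0,1.])
zd=-v-up;R=tool(zd,u);zh=zd/2**.5
g=np.r_[x[:2],0]+.045*u+.045*v+.028*up  # grasp point
for back in (.12,0): cmd(g+zh*(.005-back),R)
E
```

```text
[0.55817428 0.09140196 0.41678799] 23.880192626397296 [np.float64(0.8734055949359341), np.int64(4433), np.float64(0.034420421535249435)]
[0.59567185 0.06042153 0.23833141] [-1.53958869 -2.73474613  0.00363885] [-0.09  0.5   1.51 -0.    1.14 -0.63]
shift [ 0.0913 -0.1105 -0.215 ] turn [ 0.8872  0.4581 -0.157 ] pos [0.5957 0.0604 0.2383]
shift [ 0.0341  0.0188 -0.3564] turn [ 0.8872  0.4581 -0.157 ] pos [0.5957 0.0604 0.2383]
```

View pics/w4.png

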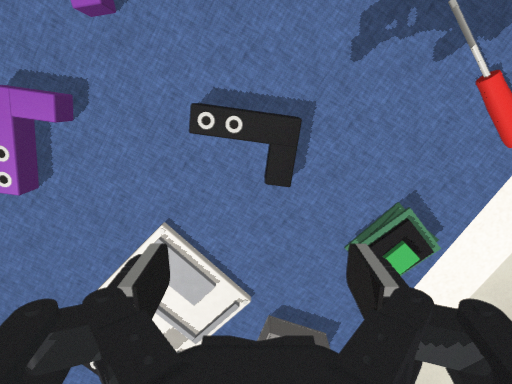

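The mirrored L: limb from (192,118) to (300,130), foot end at (280,185), clear of the boards and the plate. I'll grasp its foot with a 45° tilt.

Call:
servo_tool(motion=[[1, 0.05, -0.06, -0.03, 0.222, 0.115, -0.04], [1, 0.091, -0.11, -0.06, 0.444, 0.229, -0.08], [1, 0.091, -0.11, -0.1, 0.665, 0.344, -0.118], [1, 0.091, -0.11, -0.16, 0.887, 0.458, -0.157], [1, 0.091, -0.11, -0.215, 0.887, 0.458, -0.157], [1, 0.091, -0.11, -0.215, 0.887, 0.458, -0.157], [1, 0.091, -0.11, -0.215, 0.887, 0.458, -0.157], [1, 0.091, -0.11, -0.215, 0.887, 0.458, -0.157]])

```text
t: 8.9
position: [0.6517, -0.007, 0.111]
tool_rot: [-1.331, -2.035, -0.552]
ft_force: [0.5, 0.4, -0.5]
opening: 0.0853
finger_force: 0.0
```

```bash
cat > q.py <<'E'
from h import *
def avg(n=4):
    p=[];q=[]
    for i in range(n):
        get_image("top");s=get_state();p.append(s["position"]);q.append(Ro.from_rotvec(s["tool_rot"]).as_matrix())
    return np.mean(p,0),Ro.from_matrix(np.mean(q,0))
def cmda(pos,R):
    p,r=avg();w=(R*r.inv()).as_rotvec()
    print("shift",((np.array(pos)-p)/.6).round(4),"turn",(np.degrees(w)/45).round(4),"pos",p.round(4))
E
python3 - <<'E'
from q import *
x=[.5582,.0914,.4168]
u=cs(x[2]);v=cs(x[2]-np.pi/2);up=np.array([0,0,1.])
zd=-v-up;R=tool(zd,u);zh=zd/2**.5
g=np.r_[x[:2],0]+.045*u+.045*v+.028*up
cmda(g+zh*.005,R);print(get_state()["joint_positions"].round(2))
E
```

```text
shift [-0.0603  0.1289 -0.1481] turn [0.0035 0.0085 0.0039] pos [ 0.6523 -0.0056  0.1133]
[-0.4   0.94  1.19  0.51  1.62 -0.95]
```

Call:
servo_tool(motion=[[1, -0.02, 0.043, -0.05, 0, 0, 0], [1, -0.04, 0.086, -0.1, 0, 0, 0], [1, -0.054, 0.116, -0.133, 0, 0, 0], [1, -0.06, 0.128, -0.147, 0, 0, 0], [1, -0.06, 0.128, -0.147, 0, 0, 0], [-1, -0.06, 0.128, -0.147, 0, 0, 0], [-1, -0.06, 0.128, -0.147, 0, 0, 0], [-1, -0.06, 0.128, -0.147, 0, 0, 0], [-1, -0.06, 0.128, -0.147, 0, 0, 0], [-1, -0.06, 0.128, -0.147, 0, 0, 0]], newtons=80)

```text
t: 10.1
position: [0.6168, 0.0705, 0.0239]
tool_rot: [-1.33, -2.037, -0.553]
ft_force: [0.9, -2.6, 4.1]
opening: 0.0287
finger_force: 79.7
```

Call:
servo_tool(motion=[[-1, 0, 0, 0.08, 0, 0, 0], [-1, 0, 0, 0.16, 0, 0, 0], [-1, 0, 0, 0.17, -0.18, -0.08, 0], [-1, 0, 0, 0.17, -0.36, -0.16, 0], [-1, 0, 0, 0.17, -0.54, -0.24, 0], [-1, 0, 0, 0.17, -0.72, -0.32, 0], [-1, 0, 0, 0.17, -0.914, -0.405, 0], [-1, 0, 0, 0.17, -0.914, -0.405, 0], [-1, 0, 0, 0.17, -0.914, -0.405, 0]])

```text
t: 11.0
position: [0.6139, 0.0735, 0.1246]
tool_rot: [1.71, 2.634, 0.002]
ft_force: [-0.1, -0.3, -2.6]
opening: 0.0286
finger_force: 79.7
```

Call:
servo_tool(motion=[[-1, 0, 0, 0, -0.18, -0.08, 0], [-1, 0, 0, 0, -0.36, -0.16, 0], [-1, 0, 0, 0, -0.54, -0.24, 0], [-1, 0, 0, 0, -0.72, -0.32, 0], [-1, 0, 0, 0, -0.914, -0.405, 0], [-1, 0, 0, 0, -0.914, -0.405, 0], [-1, 0, 0, 0, -0.914, -0.405, 0]])

```text
t: 11.7
position: [0.6143, 0.0722, 0.1222]
tool_rot: [1.321, 2.037, -0.548]
ft_force: [-0.0, -0.2, -1.8]
opening: 0.0287
finger_force: 79.7
```

```bash
python3 - <<'E'
from q import *
im,W=look("side","pics/s1.png")
u=cs(.4168);v=cs(.4168-np.pi/2);R=tool(v+[0,0,-1.],u)
cmda([.617,.071,.0595],R);print(get_state()["joint_positions"].round(2))
E
```

```text
shift [ 0.0016  0.0005 -0.109 ] turn [-0.0019  0.0046 -0.0005] pos [0.6161 0.0707 0.1249]
[ 0.25  0.77  1.65 -1.08  0.91  0.62]
```

View pics/s1.png

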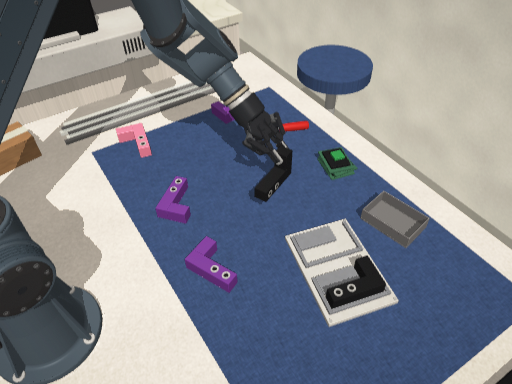

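The side view shows the clamp held upright at (275,175) with its foot up. Now I'll lower it until it touches the table.

Call:
servo_tool(motion=[[-1, 0, 0, -0.05, 0, 0, 0], [-1, 0, 0, -0.08, 0, 0, 0], [-1, 0, 0, -0.095, 0, 0, 0], [-1, 0, 0, -0.103, 0, 0, 0], [-1, 0, 0, -0.107, 0, 0, 0], [-1, 0, 0, -0.107, 0, 0, 0]])

```text
t: 12.55
position: [0.6158, 0.071, 0.0627]
tool_rot: [1.32, 2.03, -0.547]
ft_force: [-1.4, -0.3, 1.7]
opening: 0.0289
finger_force: 80.3
```

Call:
servo_tool(motion=[[-1, 0, 0, -0.002, 0, 0, 0], [-1, 0, 0, -0.004, 0, 0, 0], [-1, 0, 0, -0.004, 0, 0, 0]])

```text
t: 12.85
position: [0.6159, 0.071, 0.0626]
tool_rot: [1.319, 2.027, -0.548]
ft_force: [-5.2, 3.0, 13.4]
opening: 0.0284
finger_force: 81.8
```

Call:
servo_tool(motion=[[0.3, 0, 0, 0, 0, 0, 0], [0.3, 0, 0, 0, 0, 0, 0], [1, 0, 0, 0, 0, 0, 0], [1, 0, 0, 0, 0, 0, 0], [1, -0.02, 0.047, 0.051, 0, 0, 0], [1, -0.062, 0.14, 0.153, 0, 0, 0], [1, -0.062, 0.14, 0.2, 0, 0, 0], [1, -0.05, 0.1, 0.3, 0.3, 0.13, 0], [1, -0.02, 0.05, 0.33, 0.6, 0.27, 0], [1, 0, 0, 0.33, 0.914, 0.405, 0]])

```text
t: 13.85
position: [0.614, 0.0806, 0.2577]
tool_rot: [1.518, 2.337, -0.306]
ft_force: [0.9, -0.3, -0.6]
opening: 0.0853
finger_force: 0.0
```

Call:
servo_tool(motion=[[1, 0, 0, 0, 0, 0, 0], [1, 0, 0, 0, 0, 0, 0], [1, 0, 0, 0, 0, 0, 0]])

```text
t: 14.15
position: [0.6109, 0.0785, 0.2519]
tool_rot: [1.525, 2.336, -0.322]
ft_force: [0.1, 1.0, 0.0]
opening: 0.0854
finger_force: 0.0
```

```bash
python3 - <<'E'
from q import *
im,W=look("wrist","pics/w5.png")
m=(np.hypot(W[...,0]-.59,W[...,1]-.08)<.12)&(im.max(-1)<110)
for lo,hi in((.068,.09),(.022,.042)):
    k=m&(W[...,2]>lo)&(W[...,2]<hi);p=W[k]
    print(k.sum(),np.median(p,0).round(4),cv2.minAreaRect(p[:,:2].astype(np.float32)))
s=get_state();print(s["position"],s["tool_rot"],s["joint_positions"].round(2))
E
```

```text
1130 [0.6166 0.0672 0.0775] ((0.6176340579986572, 0.06449978053569794), (0.029781371355056763, 0.034388210624456406), 25.137298583984375)
2917 [0.5649 0.0432 0.0316] ((0.5764012932777405, 0.04653984308242798), (0.11995083093643188, 0.03380105644464493), 24.036828994750977)
[0.61073393 0.07932974 0.25157436] [ 1.52323976  2.33740455 -0.32236719] [ 0.12  0.51  1.52 -0.45  1.04 -0.07]
```

View pics/w5.png

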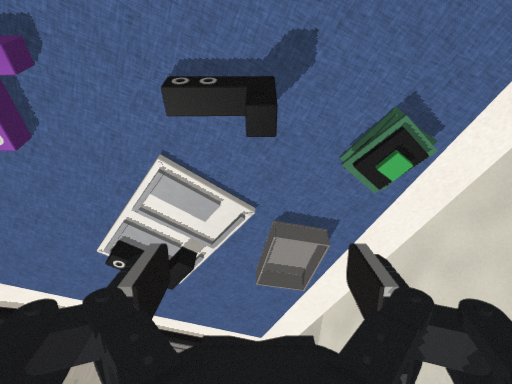

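It stands upright with its foot on top at (260,90), yaw 24°. Now I'll go round to the other side.

```bash
cat > r2.py <<'E'
from q import *
u=cs(np.radians(24));v=cs(np.radians(24)-np.pi/2);zh=(-v-[0,0,1.])/2**.5;R=tool(zh,u)
g=np.array([.6176,.0645,.060])+.011*v
for b in (.12,0): cmda(g+zh*(.005-b),R)
E
python3 r2.py
```

```text
shift [ 0.0734 -0.1663 -0.1841] turn [ 1.3885  0.6056 -0.0019] pos [0.6111 0.0799 0.2518]
shift [ 0.0146 -0.0362 -0.327 ] turn [1.3885e+00 6.0720e-01 5.0000e-04] pos [0.6119 0.0794 0.2527]
```

Call:
servo_tool(motion=[[1, 0.02, -0.04, 0, 0.18, 0.08, 0], [1, 0.04, -0.08, 0, 0.36, 0.16, 0], [1, 0.06, -0.12, 0, 0.54, 0.24, 0], [1, 0.073, -0.166, -0.03, 0.72, 0.32, 0], [1, 0.073, -0.166, -0.06, 0.9, 0.4, 0], [1, 0.073, -0.166, -0.1, 0.95, 0.414, 0], [1, 0.073, -0.166, -0.1, 0.95, 0.414, 0]])

```text
t: 15.3
position: [0.6542, -0.0237, 0.1883]
tool_rot: [-1.521, -2.319, -0.308]
ft_force: [-1.0, 0.8, 1.0]
opening: 0.0855
finger_force: 0.0
```

Call:
servo_tool(motion=[[1, 0, 0, -0.03, 0.18, 0.08, 0], [1, 0, 0, -0.06, 0.36, 0.16, 0], [1, 0, 0, -0.084, 0.44, 0.192, 0], [1, 0, 0, -0.084, 0.44, 0.192, 0], [1, 0, 0, -0.084, 0.44, 0.192, 0]])

```text
t: 15.8
position: [0.6562, -0.0204, 0.1437]
tool_rot: [-1.324, -2.036, -0.547]
ft_force: [-0.1, 0.1, 0.1]
opening: 0.0855
finger_force: 0.0
```

```bash
python3 r2.py
```

```text
shift [-0.0026  0.0007 -0.0066] turn [0.0027 0.0038 0.001 ] pos [ 0.6567 -0.0202  0.1453]
shift [-0.0597  0.1307 -0.1469] turn [0.0017 0.0024 0.002 ] pos [ 0.6564 -0.0207  0.1446]
```

Call:
servo_tool(motion=[[1, -0.02, 0.043, -0.05, 0, 0, 0], [1, -0.04, 0.086, -0.1, 0, 0, 0], [1, -0.054, 0.117, -0.133, 0, 0, 0], [1, -0.06, 0.131, -0.147, 0, 0, 0], [1, -0.06, 0.131, -0.147, 0, 0, 0], [-1, -0.06, 0.131, -0.147, 0, 0, 0], [-1, -0.06, 0.131, -0.147, 0, 0, 0], [-1, -0.06, 0.131, -0.147, 0, 0, 0], [-1, -0.06, 0.131, -0.147, 0, 0, 0], [-1, -0.06, 0.131, -0.147, 0, 0, 0]], newtons=80)

```text
t: 17.2
position: [0.6214, 0.0563, 0.0557]
tool_rot: [-1.327, -2.035, -0.551]
ft_force: [1.7, -2.1, 4.0]
opening: 0.0288
finger_force: 79.4
```

Call:
servo_tool(motion=[[-1, 0, 0, 0.05, 0, 0, 0], [-1, 0, 0, 0.11, 0, 0, 0], [-1, 0, 0, 0.11, -0.18, -0.08, 0], [-1, 0, 0, 0.11, -0.36, -0.16, 0], [-1, 0, 0, 0.11, -0.54, -0.24, 0], [-1, 0, 0, 0.11, -0.72, -0.32, 0], [-1, 0, 0, 0.11, -0.914, -0.405, 0], [-1, 0, 0, 0.11, -0.914, -0.405, 0]])

```text
t: 18.0
position: [0.6178, 0.0599, 0.121]
tool_rot: [1.71, 2.635, -0.002]
ft_force: [-1.2, 0.2, -2.4]
opening: 0.029
finger_force: 79.4
```

Call:
servo_tool(motion=[[-1, 0, 0, 0, -0.18, -0.08, 0], [-1, 0, 0, 0, -0.36, -0.16, 0], [-1, 0, 0, 0, -0.54, -0.24, 0], [-1, 0, 0, 0, -0.72, -0.32, 0], [-1, 0, 0, 0, -0.914, -0.405, 0], [-1, 0, 0, 0, -0.914, -0.405, 0], [-1, 0, 0, 0, -0.914, -0.405, 0]])

```text
t: 18.7
position: [0.6181, 0.059, 0.118]
tool_rot: [1.322, 2.04, -0.549]
ft_force: [-1.3, 0.8, -2.5]
opening: 0.0288
finger_force: 79.5
```

```bash
python3 - <<'E'
from q import *
u=cs(np.radians(24));v=cs(np.radians(24)-np.pi/2);R=tool(v+[0,0,-1.],u)
cmda([.617,.071,.0245],R);print(get_state()["joint_positions"].round(2))
E
```

```text
shift [-0.0048  0.0228 -0.1594] turn [-0.0034 -0.0008  0.0033] pos [0.6199 0.0573 0.1202]
[ 0.23  0.78  1.66 -1.09  0.9   0.62]
```

Call:
servo_tool(motion=[[-1, 0, 0.02, -0.06, 0, 0, 0], [-1, 0, 0.02, -0.11, 0, 0, 0], [-1, 0, 0.02, -0.135, 0, 0, 0], [-1, 0, 0.02, -0.148, 0, 0, 0], [-1, 0, 0.02, -0.153, 0, 0, 0], [-1, 0, 0.02, -0.155, 0, 0, 0], [-1, 0, 0.02, -0.155, 0, 0, 0]])

```text
t: 19.6
position: [0.6207, 0.0691, 0.0287]
tool_rot: [1.326, 2.033, -0.546]
ft_force: [0.8, -0.9, -1.5]
opening: 0.0283
finger_force: 79.4
```

Call:
servo_tool(motion=[[-1, 0, 0, -0.003, 0, 0, 0], [-1, 0, 0, -0.006, 0, 0, 0], [-1, 0, 0, -0.007, 0, 0, 0], [-1, 0, 0, -0.007, 0, 0, 0]])

```text
t: 20.0
position: [0.6207, 0.0694, 0.0265]
tool_rot: [1.323, 2.03, -0.548]
ft_force: [-2.1, 4.1, 8.9]
opening: 0.0283
finger_force: 81.1
```

Call:
servo_tool(motion=[[0.3, 0, 0, 0, 0, 0, 0], [0.3, 0, 0, 0, 0, 0, 0], [1, 0, 0, 0, 0, 0, 0], [1, 0, 0, 0, 0, 0, 0], [1, -0.02, 0.047, 0.051, 0, 0, 0], [1, -0.062, 0.14, 0.153, 0, 0, 0], [1, -0.062, 0.14, 0.22, 0, 0, 0], [1, -0.07, 0.1, 0.3, 0.3, 0.13, 0], [1, -0.07, 0.05, 0.35, 0.6, 0.27, 0], [1, -0.07, 0.03, 0.36, 0.914, 0.405, 0]])

```text
t: 21.0
position: [0.5784, 0.0908, 0.2395]
tool_rot: [1.529, 2.348, -0.302]
ft_force: [1.1, -0.5, -1.1]
opening: 0.0853
finger_force: 0.0
```

```bash
cat > r3.py <<'E'
from q import *
im,W=look("wrist","pics/w6.png");np.savez("w6.npz",im=im,W=W)
x,*r=fit_clamp(W,im,(.58,.06),.419,1);print(x,np.degrees(x[2]),r)
u=cs(x[2]);v=cs(x[2]+np.pi/2)
cmda(np.r_[x[:2],.2]+.008*u,tool([0,0,-1],v))
cmda(np.r_[x[:2],.026]+.008*u,tool([0,0,-1],v))
E
python3 r3.py
```

```text
[0.6013759  0.00576037 0.41475991] 23.763992475136092 [np.float64(0.729193782005744), np.int64(3952), np.float64(0.03941410287530636)]
shift [ 0.0494 -0.1308 -0.0642] turn [0.2053 0.5156 1.9804] pos [0.5791 0.0874 0.2385]
shift [ 0.0537 -0.1361 -0.3468] turn [0.2135 0.5083 1.9715] pos [0.5765 0.0906 0.2341]
```

```bash
python3 - <<'E'
from q import *
im,W=look("wrist","pics/w7.png");np.savez("w6.npz",im=im,W=W)
m=(np.hypot(W[...,0]-.6,W[...,1]-.03)<.13)&(im.max(-1)<110)&(W[...,2]>.005)&(W[...,2]<.1)
p=W[m];print(np.histogram(p[:,2],bins=15))
x,*r=fit_clamp(W,im,(.58,.05),.419,1);print(x,np.degrees(x[2]),r)
E
```

```text
(array([  95,   95,   88,  100,  116,  143,  136,  102,   92,  103,  105,
        103,  129, 1993, 1263]), array([0.00502036, 0.00712406, 0.00922776, 0.01133146, 0.01343517,
       0.01553887, 0.01764257, 0.01974627, 0.02184997, 0.02395368,
       0.02605738, 0.02816108, 0.03026478, 0.03236848, 0.03447218,
       0.03657589]))
[0.59738105 0.01108613 0.41851642] 23.979224262038834 [np.float64(0.7549288837291371), np.int64(3782), np.float64(0.03423464579681085)]
```

View pics/w7.png

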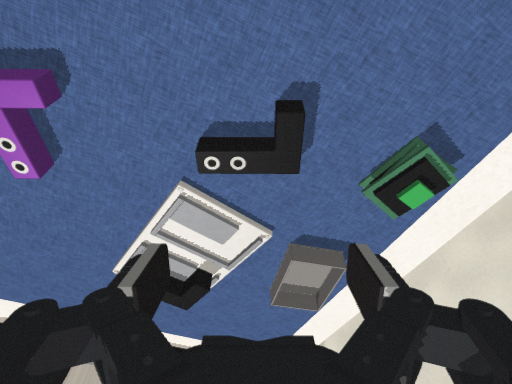

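It lies flat with the right hand: limb from (197,155) to (300,155), foot end at (290,102). I'll straighten the tool over it.

Call:
servo_tool(motion=[[1, 0.02, -0.05, 0, 0.021, 0.051, 0.19], [1, 0.04, -0.1, 0, 0.042, 0.1, 0.38], [1, 0.046, -0.127, 0, 0.063, 0.15, 0.57], [1, 0.046, -0.127, -0.03, 0.084, 0.2, 0.76], [1, 0.046, -0.127, -0.03, 0.105, 0.255, 0.985], [1, 0.046, -0.127, -0.03, 0.105, 0.255, 0.985]])

```text
t: 22.1
position: [0.6047, 0.0139, 0.2163]
tool_rot: [0.53, 2.918, -0.176]
ft_force: [-0.8, -0.2, -0.9]
opening: 0.0857
finger_force: 0.0
```

Call:
servo_tool(motion=[[1, 0, 0, 0, 0.021, 0.051, 0.19], [1, 0, 0, 0, 0.042, 0.1, 0.38], [1, 0, 0, 0, 0.063, 0.15, 0.57], [1, 0, 0, 0, 0.084, 0.2, 0.76], [1, 0, 0, -0.03, 0.105, 0.255, 0.985], [1, 0, 0, -0.03, 0.105, 0.255, 0.985], [1, 0, 0, -0.03, 0.105, 0.255, 0.985], [1, 0, 0, -0.03, 0.105, 0.255, 0.985]])

```text
t: 22.9
position: [0.6053, 0.0143, 0.1994]
tool_rot: [0.641, -3.075, -0.001]
ft_force: [-0.0, 0.4, 0.3]
opening: 0.0855
finger_force: 0.0
```

```bash
sed -i 's/(.58,.06)/(.597,.011)/' r3.py; python3 r3.py
```

```text
[0.59635428 0.01381109 0.41134047] 23.568072853086534 [np.float64(0.8586462098083382), np.int64(5063), np.float64(0.03435946864445835)]
shift [-0.0029  0.0051 -0.0003] turn [-0.0005  0.0005 -0.0001] pos [0.6054 0.0139 0.2002]
shift [-0.003   0.0056 -0.2906] turn [-0.0005  0.0008  0.0001] pos [0.6055 0.0136 0.2004]
```

Call:
servo_tool(motion=[[1, -0.003, 0.005, -0.1, 0, 0, 0], [1, -0.003, 0.005, -0.2, 0, 0, 0], [1, -0.003, 0.005, -0.27, 0, 0, 0], [1, -0.003, 0.005, -0.291, 0, 0, 0], [1, -0.003, 0.005, -0.291, 0, 0, 0], [-1, -0.003, 0.005, -0.291, 0, 0, 0], [-1, -0.003, 0.005, -0.291, 0, 0, 0], [-1, -0.003, 0.005, -0.291, 0, 0, 0], [-1, -0.003, 0.005, -0.291, 0, 0, 0], [-1, -0.003, 0.005, -0.291, 0, 0, 0]], newtons=60)

```text
t: 24.35
position: [0.6049, 0.0166, 0.0277]
tool_rot: [-0.64, 3.072, -0.0]
ft_force: [-0.5, 0.7, 6.3]
opening: 0.0307
finger_force: 62.3
```

Call:
servo_tool(motion=[[-1, 0, 0, 0.08, 0, 0, 0], [-1, 0, 0, 0.16, 0, 0, 0], [-1, 0.057, -0.1, 0.24, 0, 0, -0.19], [-1, 0.057, -0.2, 0.32, 0, 0, -0.38], [-1, 0.057, -0.28, 0.36, 0, 0, -0.57], [-1, 0.057, -0.28, 0.36, 0, 0, -0.76], [-1, 0.057, -0.28, 0.36, 0, 0, -0.83], [-1, 0.057, -0.28, 0.36, 0, 0, -0.83]])

```text
t: 25.15
position: [0.6384, -0.1542, 0.2437]
tool_rot: [0.381, 3.114, -0.002]
ft_force: [0.6, 0.2, -3.5]
opening: 0.0308
finger_force: 61.1
```

```bash
cat > r4.py <<'E'
from q import *
im,W=look("wrist")
p,R=avg();Rt=R.as_matrix();t=(W-p)@Rt
m=(abs(t[...,1])<.02)&(t[...,2]>-.02)&(t[...,2]<.004)
print(np.percentile(t[m],[.5,2,50,98,99.5],axis=0).round(4))
P=W.reshape(-1,3);a=np.radians(-13.7);c0=np.array([.5777,-.2037]);u=cs(a)[:2];v=cs(a+np.pi/2)[:2]
q=np.c_[(P[:,:2]-c0)@u,(P[:,:2]-c0)@v]
ok=(abs(q[:,0])<.085)&(q[:,1]<.125)&(q[:,1]>.01)&(P[:,2]>.006)&(P[:,2]<.026)
w=np.where(P[ok][:,2]<.016,1.,-1.)
x,f=fit(P[ok][:,:2],w,[(-.063,.063,.026,.064),(.027,.063,.063,.107)],[*c0,a]);print("nest2 fit plate",x[:2],np.degrees(x[2]),f)
m=(im.min(-1)>120)&(W[...,2]>.007)&(W[...,2]<.03)&(W[...,0]<.72)&(W[...,1]<-.04);m=m.astype(np.uint8)
print(cv2.minAreaRect(W[m>0][:,:2].astype(np.float32)))
n=c0+.045*v; cmda(np.r_[n+.008*u,.066],tool([0,0,-1],np.r_[v,0]))
E
python3 r4.py
```

```text
[[-0.0393 -0.0194 -0.0184]
 [-0.0369 -0.019  -0.0131]
 [ 0.0208 -0.003  -0.008 ]
 [ 0.0667  0.0146 -0.0063]
 [ 0.0678  0.0173 -0.0016]]
nest2 fit plate [ 0.56388091 -0.19386429] -1.4558524903873808 1512.5931494991924
((0.5762184858322144, -0.20232310891151428), (0.2401622086763382, 0.15992505848407745), 76.27743530273438)
shift [-0.0689 -0.0198 -0.2909] turn [-0.0016 -0.0018 -0.0006] pos [ 0.6374 -0.15    0.2406]
```

Call:
servo_tool(motion=[[-1, -0.07, -0.019, -0.08, 0, 0, 0], [-1, -0.07, -0.019, -0.15, 0, 0, 0], [-1, -0.07, -0.019, -0.22, 0, 0, 0], [-1, -0.07, -0.019, -0.27, 0, 0, 0], [-1, -0.07, -0.019, -0.29, 0, 0, 0], [-1, -0.07, -0.019, -0.29, 0, 0, 0], [-1, -0.07, -0.019, -0.29, 0, 0, 0]])

```text
t: 26.3
position: [0.5973, -0.1632, 0.0687]
tool_rot: [0.376, 3.116, -0.001]
ft_force: [-0.3, -0.4, -2.2]
opening: 0.0305
finger_force: 61.1
```

```bash
python3 - <<'E'
from q import *
a=np.radians(-13.7)
cmda([.5955,-.1612,.038],tool([0,0,-1],cs(a+np.pi/2)))
E
```

```text
shift [-0.0033  0.0037 -0.0525] turn [0.0019 0.0055 0.0015] pos [ 0.5975 -0.1634  0.0695]
```

Call:
servo_tool(motion=[[-1, -0.003, 0.0035, -0.015, 0, 0, 0], [-1, -0.003, 0.0035, -0.03, 0, 0, 0], [-1, -0.003, 0.0035, -0.038, 0, 0, 0], [-1, -0.003, 0.0035, -0.045, 0, 0, 0], [-1, -0.003, 0.0035, -0.05, 0, 0, 0], [-1, -0.003, 0.0035, -0.05, 0, 0, 0]])

```text
t: 27.1
position: [0.5943, -0.1613, 0.0459]
tool_rot: [0.379, 3.117, -0.0]
ft_force: [-13.1, 2.3, 49.5]
opening: 0.0313
finger_force: 70.3
```

Call:
servo_tool(motion=[[-1, 0, 0, -0.002, 0, 0, 0], [-1, 0, 0, -0.004, 0, 0, 0], [-1, 0, 0, -0.004, 0, 0, 0]])

```text
t: 27.4
position: [0.5943, -0.1614, 0.0456]
tool_rot: [0.378, 3.116, -0.0]
ft_force: [-16.7, 2.0, 61.6]
opening: 0.0307
finger_force: 72.6
```

```bash
python3 - <<'E'
from q import *
F=[];T=[]
for i in range(5):
    get_image("side");s=get_state();F.append(s["ft_force"]);T.append(s["ft_torque"])
F=np.mean(F,0)+[0,0,0];T=np.mean(T,0);print(F,T,s["position"])
# if torque about TCP: T=r x F -> r_xy from Fz
u=cs(np.radians(-13.7));v=cs(np.radians(76.3))
for h in (-.026,): # contact height rel TCP
    r=np.array([-(T[1]-h*F[0])/F[2]*1,(T[0]+h*F[1])/F[2],h]);print("r along u,v (TCP)",r@u,r@v)
E
```

```text
[-16.49800587   2.66034307  62.13423925] [ 1.81857213  2.54833385 -0.08143307] [ 0.59434879 -0.16137445  0.04563261]
r along u,v (TCP) -0.039807564189283835 0.019275680906699743
```

Call:
servo_tool(motion=[[-1, 0, 0, 0.01, 0, 0, 0], [-1, 0, 0, 0.04, 0, 0, 0], [-1, 0, 0, 0.04, 0, 0, 0]])

```text
t: 27.95
position: [0.5954, -0.1614, 0.061]
tool_rot: [0.376, 3.114, -0.002]
ft_force: [1.1, -0.9, -2.6]
opening: 0.0308
finger_force: 62.7
```

Call:
servo_tool(motion=[[-1, 0.0013, -0.0052, 0, 0, 0, 0], [-1, 0.0013, -0.0052, -0.012, 0, 0, 0], [-1, 0.0013, -0.0052, -0.024, 0, 0, 0], [-1, 0.0013, -0.0052, -0.029, 0, 0, 0], [-1, 0.0013, -0.0052, -0.029, 0, 0, 0]])

```text
t: 28.45
position: [0.5952, -0.1639, 0.0403]
tool_rot: [0.378, 3.118, 0.001]
ft_force: [2.1, 0.2, -4.6]
opening: 0.0305
finger_force: 62.3
```

It has entered the nest with no contact force. I'll seat it and let go.

Call:
servo_tool(motion=[[-1, 0.0013, 0, -0.003, 0, 0, 0], [-1, 0, 0, -0.005, 0, 0, 0], [-1, 0, 0, -0.006, 0, 0, 0], [-1, 0, 0, -0.006, 0, 0, 0]])

```text
t: 28.85
position: [0.5951, -0.1638, 0.0396]
tool_rot: [0.377, 3.117, 0.0]
ft_force: [-1.0, 1.8, 6.0]
opening: 0.0308
finger_force: 63.6
```

Call:
servo_tool(motion=[[0.3, 0, 0, 0, 0, 0, 0], [0.3, 0, 0, 0, 0, 0, 0], [0.3, 0, 0, 0, 0, 0, 0], [0.3, 0, 0, 0.05, 0, 0, 0], [1, 0, 0, 0.13, 0, 0, 0], [1, 0, 0, 0.21, 0, 0, 0], [1, 0.05, 0, 0.29, 0, 0, 0], [1, 0.1, 0, 0.35, 0, 0, 0], [1, 0.1, 0, 0.35, 0, 0, 0], [1, 0.1, 0, 0.35, 0, 0, 0]])

```text
t: 29.85
position: [0.6555, -0.1639, 0.2491]
tool_rot: [0.376, 3.117, -0.001]
ft_force: [-0.6, 0.4, 0.3]
opening: 0.0858
finger_force: 0.0
```

Call:
servo_tool(motion=[[1, 0, 0, 0, 0, 0, 0], [1, 0, 0, 0, 0, 0, 0], [1, 0, 0, 0, 0, 0, 0]])

```text
t: 30.15
position: [0.6534, -0.1636, 0.2461]
tool_rot: [-0.377, -3.115, -0.002]
ft_force: [0.3, 0.2, -0.6]
opening: 0.0853
finger_force: 0.0
```

```bash
python3 - <<'E'
from h import *
im,W=look("wrist","pics/w8.png")
for n in ((.56,-.277),(.587,-.161)):
    x,*r=fit_clamp(W,im,n,-.239,1,zlo=.036,zhi=.06,r=.09);print(x,np.degrees(x[2]),r)
    u=cs(x[2])[:2];v=cs(x[2]+np.pi/2)[:2];q=W[...,:2]-x[:2];a=q@u;b=q@v
    for c in((-.05,0),(0,0),(.045,0),(.045,.05)):
        k=(abs(a-c[0])<.008)&(abs(b-c[1])<.008)&(W[...,2]<.07);print(c,np.median(W[k][:,2]).round(4))
E
```

```text
[ 0.55897077 -0.2811513  -0.24027183] -13.766561799157456 [np.float64(0.7826630303606592), np.int64(4988), np.float64(0.04637484731686614)]
(-0.05, 0) 0.0466
(0, 0) 0.0466
(0.045, 0) 0.0466
(0.045, 0.05) 0.0466
[ 0.58668267 -0.16358295 -0.23462243] -13.442875260847986 [np.float64(0.7945697896798115), np.int64(5236), np.float64(0.04636281508693624)]
(-0.05, 0) 0.0465
(0, 0) 0.0465
(0.045, 0) 0.0465
(0.045, 0.05) 0.0464
```

View pics/w8.png

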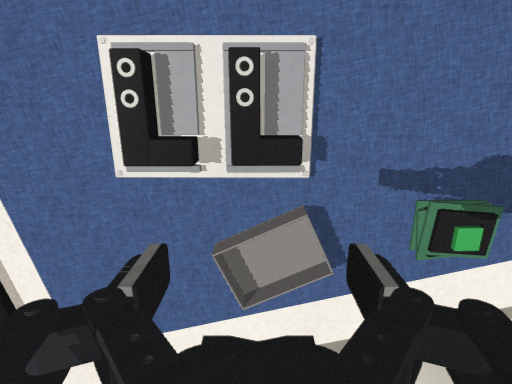

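Both clamps lie flat in their nests: left limb at (130,105), right limb at (245,105), tops level at about 46 mm. The tray and boards are where they were. Handing in.

```bash
python3 -c "
from bench import *
print(job_done())"
```

```text
the job is handed in; nothing more can be done
None
```

Both black clamps lie flat in the two nests and are let go. I stood the mirrored one on edge, retook it from the other side to turn it over, and did not turn the other. Its first lowering landed on a rib at about 62 N wrist force before I corrected it. The job was handed in at about 30 s.

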